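Cam-clamp a glass slab in the edge-dressing jig

ROBOT

A 6-joint arm with a two-finger parallel gripper is mounted at the origin on a cart in front of the work surface, level with it; the furniture and walls round the work are solid. World frame = base frame: x ahead of the robot, y to its left, z up, the work surface at z = 0. Lengths are in m, angles in degrees, forces in N, time in s.
With the tool pointing down it reaches from about 0.4 to 0.825 m from the base axis. Payload 7 kg.
Tool frame: the origin (TCP) lies at the very end of the fingers, on their centre line; the grasp point (between the pads) lies tcp_to_grasp behind it (tcp_to_grasp is the distance from the TCP to the grasp point, in m); x points along the fingers, y is the direction in which the jaws open and shut, and the axes are right-handed (so a half turn about x gives the same grasp; the last joint's range is limited). The gripper opens to 88 mm and grips with 3 to 60 N. Pads are 19 mm wide; open, the fingers measure 130 mm over their backs; the gripper's body (78 mm by 193 mm) begins 47 mm behind the grasp point.
Start: joints at [-57.462, 20.546, 0.682, 0, -70.136, -16.507], TCP at [0.186, -0.649, 0.227] pointing down, gripper open.
Joint ranges: [-176.03, 176.03], [-82.01, 121.73], [-58.28, 71.71], [-173.87, 95.51], [-174.79, -0.11], [-173.66, 173.66]. Speed limits (degrees/s): [136.94, 136.94, 172.46, 180, 180, 180].

INTERFACE

Orientations are given as [roll, pitch, yaw] about the fixed x, y, z axes, in that order (R = Rz(yaw) Ry(pitch) Rx(roll)).
In Python, from plant import * gives the robot as it stands. The module is installed in compiled form; this text tells all that it offers.
- The arm moves only by the shell command python3 -m pendant 'ROWS'. ROWS is JSON, a list of rows, each an object with "claw": the finger opening in mm, from 0 to 87.6; "linear": the shift along the tool's x, y, z in mm, a list of three; "twist": the turn about the tool's x in rad. In form: [{"claw": claw, "linear": [tx, ty, tz], "twist": twist}, ...]. A call has exactly 10 rows; each row shifts and turns the commanded pose from where the row before left it, along the tool's axes as they then stand; what a row does not reach is not made up. A row lasts 1/12 s, in which the tool goes at most 41.7 mm and 7.16 degrees, less where a joint would pass 70% of its speed; a pose out of reach is approached as far as the arm can. A call with a gripper value outside its range is refused whole. The fingers move at their own pace and stop on an object; the grip force is fixed at half the most. Time passes only in rows, so rows that do not move let the fingers close, or fill a call up. It gives the time, the measured TCP pose, the force and the opening at its end, in the units of the state.
- get_obs(): the state, without advancing time (a new reading comes with each control period).
- snapshot(name): name is "side" or "top"; returns (picture, depth): 384x512x3 uint8, red, green, blue; 384x512 float32, m along the optical axis (not along the pixel's ray), 0 where there is no reading.
- camera_params(name): a dict with "fx", "fy", "cx", "cy" (pixels), "rvec" (rotation vector, rad) and "tvec" (3), from world to camera coordinates, as OpenCV has them. Camera axes: x right, y down, z forward; pixel columns grow to the right and rows downward; lengths in m; the calibration is good to about 2 mm. A picture is of the moment at which its call begins. camera_params takes no time and is no camera call.
- close_job(): hands the job in, once; it reports no verdict.
Trained networks look in the newest picture that a camera, given by its name, has taken for a name from the list of things; names that differ only in an ending like _2 or _b are one class to them, and where a whole thing is asked for, a point or a joint stands for the part that bears it (a point fixed in the world has none). Each returns a list of dicts, best first, with "confidence" (0 to 1); they miss things now and then, are a little off and sometimes report something else, mostly with a low value. They report only what shows in the picture. A call takes as long as a camera call. They do not tell look-alikes from the thing itself.
- boxes_of(camera, target): "xy" ([column, row] in pixels, amid what is visible of it).
The state is a dict: "clock": time; "joint_pos": joint angles; "qvel": joint speeds; "tau": joint torques, N m; "tool_pos": TCP position; "orientation": TCP orientation; "force": force on the tool from outside, world axes, zero at the start; "moment": the same for the moment, N m; "opening": finger opening in m.
Only numpy, scipy, OpenCV 4.12 (cv2) and the standard library are available. Lean on these libraries where they do the work, as an engineer would, in place of code of your own. Each camera call takes 0.05 s, during which the arm holds its last target. There are 200 camera calls.

TASK

Slide the square glass slab fully home against the back stop of the wooden holding jig, then set the round knurled nut so that the cam lever starts to bite half way through its throw, and push the lever right down until it stays locked. Too slack a clamp lets the slab slip and too hard a clamp cracks the glass, so go by feel; leave the loose things round the jig where they are.

Things in the scene. Friction and masses are not known exactly. Their poses are not given: they have to be found in the camera images.
- jig: Wooden holding jig screwed to the worktop, board 15 mm thick. Origin at worktop level below the pivot of the clamp arm; x points from the open front to the back stop, y from the glass seat to the cam lever, z up. Board: y -112 to +75 mm, back edge x = +50 mm, front edge x = -16.5 mm at the seat (y below -32 mm), else -46 mm
- seat (a point): Where the middle of the slab's underside belongs: at x = 0, y = -75 mm, z = 15 mm in the jig's frame. Back stop 8 mm high, its face 22.7 mm behind this point; side guides 6 mm high, 48 mm apart. A slab at home sticks out 6 mm over the board's front edge
- slab: Square glass slab, 45 x 45 x 10 mm, 50 g, lying in the seat under the raised toe of the clamp arm. Origin at the centre of its underside, z up. It starts 8 to 13 mm short of home, towards the front; fully home its x in the jig's frame is 0 (touching the back stop)
- strap: Clamp arm: steel bar 26 mm wide, 8 mm thick along the jig's y, rocking on a pin at its origin, 46 mm up. Its toe, 75 mm to -y, over the seat, carries the nut above and a sprung rubber foot (30 N per mm) below, both counted with the arm; its forked heel, 45 mm to +y, rests on the cam. Lever open: toe up by 0.16 rad; locked: about level
- nut_grip (a point): Centre of the knurled nut on the arm's toe: round, 34 mm across, 14.5 mm high, arm 10 mm below. Clockwise from above screws the foot down 1.5 mm a rad (0.25 Nm); the nut stays on the arm. Starts 0.7 to 4 rad too slack. When the foot bears on the slab the nut pushes up on fingers holding it, about 14 N per further rad. A rad changes the locked clamp force by 38 N
- lever (a joint): Cam lever: 0 = open, handle upright (start); 1.40 rad = locked, handle nearly flat along the jig's +y; half throw 0.70. Lowers the toe 10 mm in the first half (9 mm a rad at 0.70), 2.9 mm in the second; dead centre 1.35. Light friction (0.05 Nm) keeps it where left, but with the foot bearing on the slab it resists and, below about 1.2, springs back to where it bites
- lever_pivot (a point): Axis of the cam lever, at x = 0, y = 45 mm in the jig's frame, 23.5 mm above the worktop; the lever turns in the jig's y-z plane
- lever_grip (a point): Middle of the lever's black sleeve (16 mm wide, 10 mm thick, 40 mm long), 50 mm from lever_pivot; the lever ends at 70 mm. With the nut right (foot meets glass at half throw), holding the lever 52 mm from the pivot takes 4 to 5 N at its hardest, 0.9 to 1.05 rad, and the locked clamp force is about 73 N; each newton more or less there means 8 N more or less
- blue_slab: Bystander: oblong glass slab, 36 x 52 x 10 mm, lying behind the jig; origin at the centre of its underside
- pink_slab: Bystander: oblong glass slab, 38 x 50 x 10 mm, lying behind the jig; origin at the centre of its underside
- pencil: Bystander: pencil, 151 mm long and 8 mm thick, lying in front of the jig; origin at the centre of its underside
- offcut: Bystander: wooden offcut, 18 x 70 x 10 mm, lying behind the jig; origin at the centre of its underside
- foil_roll: Bystander: flat roll of copper foil, 72 mm across and 10 mm high, lying in front, to the right of the jig; origin at the centre of its underside
Mind the look-alikes: they are no part of the job. Leave any yellow look-alike of the slab alone.

How it is judged:
By the outcome, as a careful person would: the job done as asked, in the order asked, and still so for the second after the job is handed in, with the robot touching nothing.
It also fails if it takes over 72 s, if anything falls off the work surface, if the arm or the gripper's body presses on something with over 40 N, if the wrist force passes 120 N, or if a joint passes its speed limit or range.

## Working session

There is one attempt and no reset: what is moved stays moved. The work goes in short steps, Python scripts to look and compute and a shell command to move; the robot and the scene stay as the last step left them, time stands still between calls to the robot, and variables do not carry over. Pictures are saved under pics/ and viewed, about 8 in all and at most 12, crops included, and the job is handed in when it is done.

```bash
mkdir -p pics; cat > h.py <<'E'
from plant import *
import numpy as np, cv2
def cam(n):
    p=camera_params(n); R,_=cv2.Rodrigues(np.array(p['rvec'],float)); return p,R,np.array(p['tvec'],float).ravel()
def unproj(n,u,v,z):
    p,R,t=cam(n); d=R.T@np.array([(u-p['cx'])/p['fx'],(v-p['cy'])/p['fy'],1]); o=-R.T@t
    return o+d*(z-o[2])/d[2]
def cloud(n,depth):
    p,R,t=cam(n); v,u=np.mgrid[:384,:512]; c=np.stack([(u-p['cx'])/p['fx']*depth,(v-p['cy'])/p['fy']*depth,depth],-1)
    return (c-t)@R
def proj(n,X):
    p,R,t=cam(n); c=np.atleast_2d(X)@R.T+t; return np.c_[c[:,0]/c[:,2]*p['fx']+p['cx'],c[:,1]/c[:,2]*p['fy']+p['cy']]
def save(name,img): cv2.imwrite('pics/'+name,cv2.cvtColor(img,cv2.COLOR_RGB2BGR))
E
python3 - <<'E'
from h import *
a,da=snapshot('top'); b,db=snapshot('side')
np.savez('s0.npz',a=a,da=da,b=b,db=db)
save('top0.png',a); save('side0.png',b)
for n in('top','side'):
    p,R,t=cam(n); print(n,p['fx'],-R.T@t, R[2])
    for k in ['jig','slab','strap','nut_grip','lever_grip','lever_pivot','seat']: print(k,[(np.round(d['xy']),round(d['confidence'],2)) for d in boxes_of(n,k)][:4])
print(get_obs())
E
```

```text
top 356.3510759318146 [0.37064361 0.27531332 0.91466936] [ 0.13570069  0.02441782 -0.99044894]
jig [(array([260., 185.]), 0.76)]
slab [(array([188., 185.]), 0.65), (array([286., 198.]), 0.55)]
strap [(array([268., 189.]), 0.87)]
nut_grip [(array([288., 190.]), 0.44)]
lever_grip [(array([242., 183.]), 0.42)]
lever_pivot [(array([258., 187.]), 0.62)]
seat [(array([258., 188.]), 0.62)]
side 422.7538073717883 [0.14783056 0.88070787 0.58020556] [ 0.43806616 -0.66274884 -0.60734011]
jig [(array([268., 214.]), 0.87)]
slab [(array([218., 266.]), 0.8), (array([257., 204.]), 0.64), (array([294., 198.]), 0.51)]
strap [(array([280., 190.]), 0.97)]
nut_grip [(array([290., 175.]), 0.59)]
lever_grip [(array([256., 205.]), 0.79)]
lever_pivot [(array([267., 213.]), 0.85), (array([290., 172.]), 0.34), (array([256., 205.]), 0.29)]
seat []
{'clock': 0.8, 'joint_pos': array([-5.74637269e+01,  2.05447316e+01,  6.81307102e-01,  1.42084992e-04,
       -7.01361911e+01, -1.65060931e+01]), 'qvel': array([-0.08838951,  0.00473848,  0.08389616,  0.03158695, -0.02265875,
        0.02188994]), 'tau': array([-2.61988208e-05, -5.82282364e+01,  2.93282229e+01,  7.00188383e+00,
        1.25866150e-02,  6.66052280e-07]), 'tool_pos': array([ 0.18635857, -0.64873371,  0.22657513]), 'orientation': array([-92.66646374,  89.9995931 , -76.63623549]), 'force': array([-0.42363154, -0.46939463, -0.33923983]), 'moment': array([-0.02622055,  0.03601371,  0.03465499]), 'opening': 0.08772110191149096}
```

View pics/top0.png

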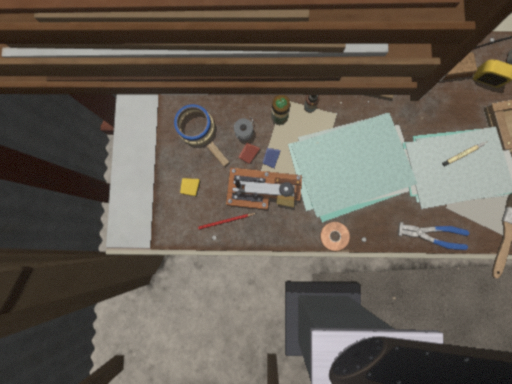

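View pics/side0.png

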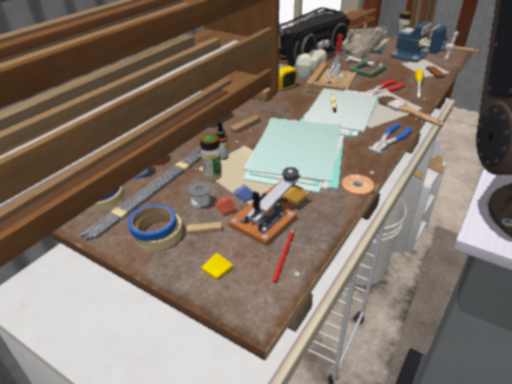

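```bash
python3 - <<'E'
from h import *
s=np.load('s0.npz')
A=cv2.resize(s['a'][155:235,215:315],None,fx=5.5,fy=5.5,interpolation=cv2.INTER_CUBIC)
B=cv2.resize(s['b'][155:250,220:320],None,fx=5.5,fy=5.5,interpolation=cv2.INTER_CUBIC)
A=A[:, :400+150]
im=np.vstack([A]) 
H=max(A.shape[0],B.shape[0]); im=np.zeros((H,A.shape[1]+B.shape[1],3),np.uint8); im[:A.shape[0],:A.shape[1]]=A; im[:B.shape[0],A.shape[1]:]=B
im=cv2.resize(im,None,fx=.727,fy=.727,interpolation=cv2.INTER_AREA);save('crop0.png',im); print(im.shape)
C=cloud('top',s['da'])
# jig cloud
for n,d in(('top','da'),('side','db')):
    C=cloud(n,s[d]); 
    for (u,v) in ([(288,190),(286,198),(242,183),(260,203),(188,185),(335,236),(232,205),(298,178)] if n=='top' else [(291,172),(295,196),(256,204),(262,239),(217,266),(360,184)]):
        print(n,u,v,np.round(C[v,u],4))
E
```

```text
(379, 800, 3)
top 288 190 [0.4846 0.2239 0.083 ]
top 286 198 [0.4722 0.2253 0.0249]
top 242 183 [0.5068 0.3354 0.0408]
top 260 203 [0.4598 0.2905 0.0165]
top 188 185 [0.505  0.4766 0.0113]
top 335 236 [0.3794 0.0999 0.0006]
top 232 205 [ 0.4555  0.363  -0.    ]
top 298 178 [0.5246 0.1945 0.0177]
side 291 172 [0.4861 0.2276 0.0763]
side 295 196 [0.471  0.2332 0.0225]
side 256 204 [0.4974 0.3465 0.0668]
side 262 239 [0.4659 0.3755 0.013 ]
side 217 266 [0.4996 0.4761 0.01  ]
side 360 184 [ 0.3782  0.0873 -0.0009]
```

View pics/crop0.png

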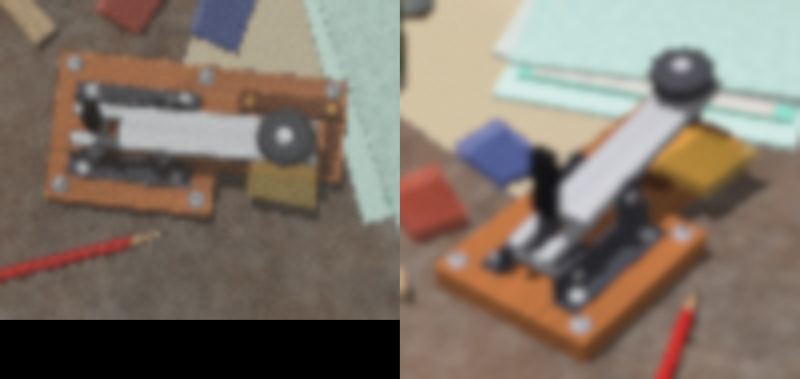

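```bash
python3 - <<'E'
from h import *
from scipy.optimize import least_squares
import plant; print({k:getattr(plant,k) for k in dir(plant) if 'tcp' in k.lower()})
s=np.load('s0.npz')
px=np.array([[230.75,168],[301.75,175],[227,205],[268,208.75],[299.5,200.75]])
J=np.array([[50,75],[50,-112],[-46,75],[-46,-32],[-16.5,-112]])/1e3
W=np.array([unproj('top',u,v,.015)[:2] for u,v in px])
f=lambda p:((J@np.array([[np.cos(p[2]),np.sin(p[2])],[-np.sin(p[2]),np.cos(p[2])]])+p[:2])-W).ravel()
r=least_squares(f,[.48,.3,-.1]); print('jig',r.x,np.degrees(r.x[2]),'\n',np.round(r.fun.reshape(-1,2)*1e3,1))
# side view front corners
sp=np.array([[436,268],[590,360],[706,238]]); spx=np.c_[220+(sp[:,0]-400)/4,155+sp[:,1]/4]
x,y,a=r.x
R=np.array([[np.cos(a),-np.sin(a)],[np.sin(a),np.cos(a)]])
tj=lambda w:(np.array(w)[:2]-[x,y])@R
for u,v in spx: print('side corner jig',np.round(tj(unproj('side',u,v,.015))*1e3,1))
for u,v in [(277,205.75),(294.25,208)]: print('slab front top',np.round(tj(unproj('top',u,v,.025))*1e3,1))
for n,d in(('top','da'),('side','db')):
    C=cloud(n,s[d]); q=(C[...,:2]-[x,y])@R*1e3; z=C[...,2]*1e3
    m=(z>72)&(z<90)&(abs(q[...,1]+75)<40)&(abs(q[...,0])<40); print(n,'nut',m.sum(),np.round(q[m].mean(0),1),np.round([q[m].min(0),q[m].max(0)],1),np.percentile(z[m],[10,50,90]).round(1))
    m=(abs(q[...,1]-50)<45)&(abs(q[...,0])<15)&(z>62); print('lever',m.sum(),np.round(q[m].mean(0),1),z[m].max() if m.any() else 0)
    m=(z>40)&(C[...,1]>0)&(C[...,1]<.5)&(C[...,0]>.55)&(C[...,0]<.9)
    print('tall behind',m.sum(), C[m].min(0) if m.any() else 0); 
    mm=m&(z>150); print(C[mm].min(0) if mm.any() else 0)
    m=(z>8)&(z<30)&(abs(q[...,0]+25)<12)&(abs(q[...,1]+75)<26); print('slab z',np.median(z[m]),q[m].min(0))
print('nut world',R@[0,-.075]+[x,y],'lever',R@[0,.045]+[x,y])
E
```

```text
{'tcp_to_grasp': 0.0188}
jig [ 0.49330138  0.29831577 -0.08772284] -5.02614861049485 
 [[ 0.   1.7]
 [ 0.4 -2.3]
 [ 0.1  2.8]
 [-0.9  0.3]
 [ 0.4 -2.5]]
side corner jig [48.1 76.6]
side corner jig [-53.5  83.1]
side corner jig [-48.3 -24.8]
slab front top [-36.2 -53.9]
slab front top [-37.6 -97.3]
top nut 173 [  0.8 -70.2] [[-15.9 -87.2]
 [ 17.3 -53.1]] [75.9 79.2 81.9]
lever 35 [ 1.  45.5] 94.81238379621023
tall behind 26548 [6.20027149e-01 1.36207446e-05 4.00420245e-02]
[7.01723127e-01 1.36207446e-05 1.50002662e-01]
slab z 24.89530836239587 [ -33.50044763 -100.36325884]
side nut 153 [ -0.3 -69.7] [[-16.1 -88.1]
 [ 18.9 -55. ]] [74.  77.4 80. ]
lever 112 [ 0.4 47.1] 93.55595070624796
tall behind 25217 [6.18538860e-01 3.86281365e-05 4.00058517e-02]
[6.99486526e-01 3.86281365e-05 1.50006213e-01]
slab z 23.3212444183464 [-34.84232133 -97.42846467]
nut world [0.4867306  0.22360415] lever [0.49724385 0.34314273]
```

```bash
T='{"claw":20,"linear":[0,0,0],"twist":-0.1207}'
python3 -m pendant '[{"claw":20,"linear":[0,0,0],"twist":-0.1207},{"claw":20,"linear":[0,0,0],"twist":-0.1207},{"claw":20,"linear":[0,0,0],"twist":-0.1207},{"claw":20,"linear":[0,0,0],"twist":-0.1207},{"claw":20,"linear":[0,0,0],"twist":-0.1207},{"claw":20,"linear":[0,0,0],"twist":-0.1207},{"claw":20,"linear":[0,0,0],"twist":-0.1207},{"claw":20,"linear":[0,0,0],"twist":-0.1207},{"claw":20,"linear":[0,0,0],"twist":-0.1207},{"claw":20,"linear":[0,0,0],"twist":-0.1207}]'
python3 -m pendant '[{"claw":20,"linear":[0,0,0],"twist":-0.1207},{"claw":20,"linear":[0,0,0],"twist":-0.1207},{"claw":20,"linear":[0,0,0],"twist":-0.1207},{"claw":20,"linear":[0,0,0],"twist":-0.1207},{"claw":20,"linear":[0,0,0],"twist":-0.1207},{"claw":20,"linear":[0,0,0],"twist":-0.1207},{"claw":20,"linear":[0,0,0],"twist":-0.1207},{"claw":20,"linear":[0,0,0],"twist":-0.1207},{"claw":20,"linear":[0,0,0],"twist":-0.1207},{"claw":20,"linear":[0,0,0],"twist":-0.1207}]'
python3 -m pendant '[{"claw":20,"linear":[0,0,0],"twist":-0.1207},{"claw":20,"linear":[0,0,0],"twist":-0.1207},{"claw":20,"linear":[0,0,0],"twist":-0.1207},{"claw":20,"linear":[0,0,-40],"twist":0},{"claw":20,"linear":[0,0,-40],"twist":0},{"claw":20,"linear":[0,0,-40],"twist":0},{"claw":20,"linear":[0,0,-40],"twist":0},{"claw":20,"linear":[0,0,-40],"twist":0},{"claw":20,"linear":[0,-20,0],"twist":0},{"claw":20,"linear":[0,-40,0],"twist":0}]'
cat >> h.py <<'E'
JX,JY,JA=.4933,.2983,-.0877
def st(N=1):
    F=[];
    for i in range(N):
        o=get_obs(); F.append(o['force'])
    R=np.array([[np.cos(JA),-np.sin(JA)],[np.sin(JA),np.cos(JA)]])
    p=o['tool_pos']; j=(p[:2]-[JX,JY])@R*1e3; f=np.mean(F,0); fj=f[:2]@R
    r,pi,yw=o['orientation']; ang=(90-r+yw)
    print('t %.2f jig x %.1f y %.1f z %.1f | Fjig %.1f %.1f %.1f | M %s | tool y-jigy ang %.2f | open %.1f j6 %.1f'%(o['clock'],*j,p[2]*1e3,*fj,f[2],np.round(o['moment'],2),(ang-90-np.degrees(JA)+180)%360-180,o['opening']*1e3,o['joint_pos'][5]))
E
python3 -c "from h import *;st()"
```

```text
clock: 1.63
tool_pos: [0.1864, -0.6487, 0.2266]
orientation: [-111.9, 90.0, -26.4]
force: [0.3, -0.3, -1.0]
opening: 0.0266
clock: 2.47
tool_pos: [0.1864, -0.6488, 0.2266]
orientation: [147.2, 90.0, -58.1]
force: [-0.1, 0.1, -0.5]
opening: 0.0197
clock: 3.3
tool_pos: [0.3924, -0.6073, 0.2221]
orientation: [-31.3, 89.7, 143.7]
force: [1.4, 1.3, -0.0]
opening: 0.02
t 3.30 jig x -21.2 y -910.9 z 222.1 | Fjig 1.3 1.4 -0.0 | M [0.16 0.1  0.  ] | tool y-jigy ang -179.90 | open 20.0 j6 126.8
```

```bash
python3 -m pendant '[{"claw":20,"linear":[0,-40,0],"twist":0},{"claw":20,"linear":[0,-40,0],"twist":0},{"claw":20,"linear":[0,-40,0],"twist":0},{"claw":20,"linear":[0,-40,0],"twist":0},{"claw":20,"linear":[0,-40,0],"twist":0},{"claw":20,"linear":[0,-40,0],"twist":0},{"claw":20,"linear":[0,-40,0],"twist":0},{"claw":20,"linear":[0,-40,0],"twist":0},{"claw":20,"linear":[0,-40,0],"twist":0},{"claw":20,"linear":[0,-40,0],"twist":0}]'
python3 -m pendant '[{"claw":20,"linear":[0,-40,0],"twist":0},{"claw":20,"linear":[0,-40,0],"twist":0},{"claw":20,"linear":[0,-40,0],"twist":0},{"claw":20,"linear":[0,-40,0],"twist":0},{"claw":20,"linear":[0,-40,0],"twist":0},{"claw":20,"linear":[0,-40,0],"twist":0},{"claw":20,"linear":[0,-40,0],"twist":0},{"claw":20,"linear":[0,-20,0],"twist":0},{"claw":20,"linear":[0,0,39],"twist":0},{"claw":20,"linear":[0,0,0],"twist":0}]'
python3 -c "from h import *;st()"
```

```text
clock: 4.13
tool_pos: [0.4248, -0.2058, 0.2269]
orientation: [-178.7, 89.9, -3.6]
force: [1.5, 1.0, 1.1]
opening: 0.0203
clock: 4.97
tool_pos: [0.408, 0.0954, 0.2255]
orientation: [16.9, 89.8, -167.9]
force: [-0.5, -0.8, 0.4]
opening: 0.0201
t 4.97 jig x -67.2 y -209.6 z 225.5 | Fjig -0.4 -0.8 0.4 | M [-0.31  0.37  0.02] | tool y-jigy ang -179.78 | open 20.1 j6 44.9
```

```bash
python3 -m pendant '[{"claw":20,"linear":[0,-25,0],"twist":0},{"claw":20,"linear":[0,-25,0],"twist":0},{"claw":20,"linear":[0,-25,0],"twist":0},{"claw":20,"linear":[0,-25,0],"twist":0},{"claw":20,"linear":[0,-25,0],"twist":0},{"claw":20,"linear":[0,-10,0],"twist":0},{"claw":20,"linear":[30,0,0],"twist":0},{"claw":20,"linear":[30,0,0],"twist":0},{"claw":20,"linear":[30,0,0],"twist":0},{"claw":20,"linear":[0,0,0],"twist":0}]'
python3 -c "from h import *;st()"
```

```text
clock: 5.8
tool_pos: [0.4206, 0.2265, 0.1317]
orientation: [46.0, 89.5, -138.9]
force: [-0.5, -0.7, -0.6]
opening: 0.02
t 5.80 jig x -66.1 y -77.9 z 131.7 | Fjig -0.4 -0.8 -0.6 | M [-0.27  0.33 -0.01] | tool y-jigy ang -179.95 | open 20.0 j6 33.2
```

```bash
python3 -m pendant '[{"claw":20,"linear":[30,-2,0],"twist":0},{"claw":20,"linear":[30,-1,0],"twist":0},{"claw":20,"linear":[30,0,0],"twist":0},{"claw":20,"linear":[21,0,0],"twist":0},{"claw":20,"linear":[0,0,0],"twist":0},{"claw":20,"linear":[0,0,-5],"twist":0},{"claw":20,"linear":[0,0,-5],"twist":0},{"claw":20,"linear":[0,0,-5],"twist":0},{"claw":20,"linear":[0,0,0],"twist":0},{"claw":20,"linear":[0,0,0],"twist":0}]'
python3 - <<'E'
from h import *
st(3)
a,da=snapshot('top'); b,db=snapshot('side')
A=cv2.resize(a[155:235,215:315],None,fx=4,fy=4,interpolation=cv2.INTER_CUBIC)
B=cv2.resize(b[135:255,200:320],None,fx=3.33,fy=3.33,interpolation=cv2.INTER_CUBIC)
im=np.zeros((400,800,3),np.uint8); im[:320,:400]=A; im[:B.shape[0],400:400+B.shape[1]]=B[:400]; save('c1.png',im)
E
```

```text
clock: 6.63
tool_pos: [0.4395, 0.2314, 0.0268]
orientation: [-126.1, 89.9, 49.0]
force: [-1.4, -0.9, 0.1]
opening: 0.0195
t 6.63 jig x -47.7 y -71.3 z 26.8 | Fjig -1.3 -1.0 0.1 | M [-0.05  0.14  0.01] | tool y-jigy ang -179.92 | open 19.5 j6 34.6
```

View pics/c1.png

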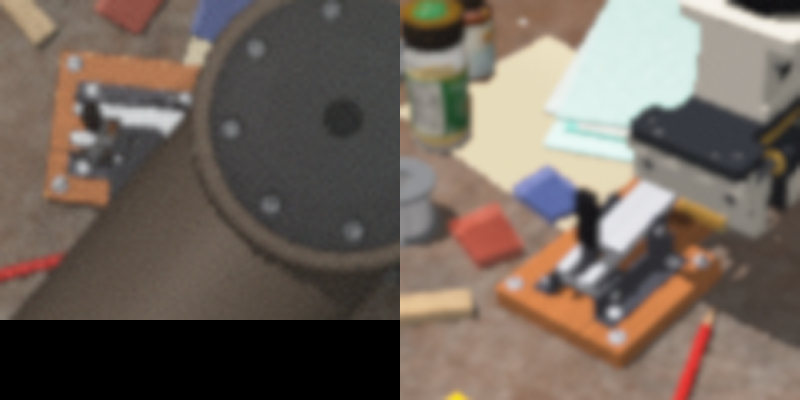

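```bash
python3 -m pendant '[{"claw":20,"linear":[6,2,0],"twist":0},{"claw":20,"linear":[0,0,0],"twist":0},{"claw":20,"linear":[0,0,-2],"twist":0},{"claw":20,"linear":[0,0,-2],"twist":0},{"claw":20,"linear":[0,0,-2],"twist":0},{"claw":20,"linear":[0,0,-1.5],"twist":0},{"claw":20,"linear":[0,0,-1.5],"twist":0},{"claw":20,"linear":[0,0,-1.5],"twist":0},{"claw":20,"linear":[0,0,0],"twist":0},{"claw":20,"linear":[0,0,0],"twist":0}]'
python3 -c "from h import *;st()"
```

```text
clock: 7.57
tool_pos: [0.449, 0.228, 0.0196]
orientation: [-136.5, 90.0, 38.6]
force: [-0.0, 0.1, 0.6]
opening: 0.0199
t 7.57 jig x -37.9 y -73.9 z 19.6 | Fjig -0.0 0.1 0.6 | M [-0.06  0.11  0.01] | tool y-jigy ang -179.90 | open 19.9 j6 35.8
```

```bash
python3 -m pendant '[{"claw":20,"linear":[0,0,-1],"twist":0},{"claw":20,"linear":[0,0,-1],"twist":0},{"claw":20,"linear":[0,0,-1],"twist":0},{"claw":20,"linear":[0,0,0],"twist":0},{"claw":20,"linear":[0,0,0],"twist":0},{"claw":20,"linear":[0,0,0],"twist":0},{"claw":20,"linear":[0,0,0],"twist":0},{"claw":20,"linear":[0,0,0],"twist":0},{"claw":20,"linear":[0,0,0],"twist":0},{"claw":20,"linear":[0,0,0],"twist":0}]'
python3 -c "from h import *;st()"
python3 -m pendant '[{"claw":20,"linear":[0,0,-1],"twist":0},{"claw":20,"linear":[0,0,-1],"twist":0},{"claw":20,"linear":[0,0,0],"twist":0},{"claw":20,"linear":[0,0,0],"twist":0},{"claw":20,"linear":[0,0,0],"twist":0},{"claw":20,"linear":[0,0,0],"twist":0},{"claw":20,"linear":[0,0,0],"twist":0},{"claw":20,"linear":[0,0,0],"twist":0},{"claw":20,"linear":[0,0,0],"twist":0},{"claw":20,"linear":[0,0,0],"twist":0}]'
python3 -c "from h import *;st()"
```

```text
clock: 8.4
tool_pos: [0.4519, 0.2278, 0.0196]
orientation: [-122.6, 90.0, 52.5]
force: [-0.3, 0.5, -1.1]
opening: 0.0201
t 8.40 jig x -35.1 y -73.9 z 19.6 | Fjig -0.4 0.5 -1.1 | M [-0.12  0.16 -0.05] | tool y-jigy ang -179.89 | open 20.1 j6 36.1
clock: 9.23
tool_pos: [0.4539, 0.2276, 0.0196]
orientation: [-127.6, 90.0, 47.5]
force: [0.6, 0.4, -0.3]
opening: 0.0201
t 9.23 jig x -33.1 y -73.9 z 19.6 | Fjig 0.5 0.4 -0.3 | M [-0.08  0.1   0.03] | tool y-jigy ang -179.89 | open 20.1 j6 36.3
```

```bash
python3 -m pendant '[{"claw":20,"linear":[0,0,-0.5],"twist":0},{"claw":20,"linear":[0,0,-0.5],"twist":0},{"claw":20,"linear":[0,0,-0.5],"twist":0},{"claw":20,"linear":[0,0,0],"twist":0},{"claw":20,"linear":[0,0,0],"twist":0},{"claw":20,"linear":[0,0,0],"twist":0},{"claw":20,"linear":[0,0,0],"twist":0},{"claw":20,"linear":[0,0,0],"twist":0},{"claw":20,"linear":[0,0,0],"twist":0},{"claw":20,"linear":[0,0,0],"twist":0}]'
python3 -c "from h import *;st()"
```

```text
clock: 10.07
tool_pos: [0.4548, 0.2274, 0.0195]
orientation: [21.4, 89.9, -163.5]
force: [-5.0, 1.5, 2.1]
opening: 0.02
t 10.07 jig x -32.2 y -74.0 z 19.5 | Fjig -5.1 1.1 2.1 | M [0.6  1.92 0.02] | tool y-jigy ang -179.89 | open 20.0 j6 36.4
```

```bash
python3 -m pendant '[{"claw":20,"linear":[0,0,-0.5],"twist":0},{"claw":20,"linear":[0,0,-0.5],"twist":0},{"claw":20,"linear":[0,0,0],"twist":0},{"claw":20,"linear":[0,0,0],"twist":0},{"claw":20,"linear":[0,0,0],"twist":0},{"claw":20,"linear":[0,0,0],"twist":0},{"claw":20,"linear":[0,0,0],"twist":0},{"claw":20,"linear":[0,0,0],"twist":0},{"claw":20,"linear":[0,0,0],"twist":0},{"claw":20,"linear":[0,0,0],"twist":0}]'
python3 -c "from h import *;st()"
```

```text
clock: 10.9
tool_pos: [0.455, 0.2273, 0.0194]
orientation: [15.4, 89.9, -169.5]
force: [-9.6, 4.4, 4.7]
opening: 0.0199
t 10.90 jig x -31.9 y -74.1 z 19.4 | Fjig -10.0 3.6 4.7 | M [1.45 3.86 0.05] | tool y-jigy ang -179.90 | open 19.9 j6 36.5
```

```bash
python3 -m pendant '[{"claw":20,"linear":[0,0,10],"twist":0},{"claw":20,"linear":[0,0,20],"twist":0},{"claw":0,"linear":[-33,0,0],"twist":0},{"claw":0,"linear":[-33,0,0],"twist":0},{"claw":0,"linear":[-33,0,0],"twist":0},{"claw":0,"linear":[-20,0,0],"twist":0},{"claw":0,"linear":[0,0,0],"twist":-0.1208},{"claw":0,"linear":[0,0,0],"twist":-0.1208},{"claw":0,"linear":[0,0,0],"twist":-0.1208},{"claw":0,"linear":[0,0,0],"twist":-0.1208}]'
python3 -m pendant '[{"claw":0,"linear":[0,0,0],"twist":-0.1208},{"claw":0,"linear":[0,0,0],"twist":-0.1208},{"claw":0,"linear":[0,0,0],"twist":-0.1208},{"claw":0,"linear":[0,0,0],"twist":-0.1208},{"claw":0,"linear":[0,0,0],"twist":-0.1208},{"claw":0,"linear":[0,0,0],"twist":-0.1208},{"claw":0,"linear":[0,0,0],"twist":-0.1208},{"claw":0,"linear":[0,0,0],"twist":-0.1208},{"claw":0,"linear":[0,0,0],"twist":-0.1208},{"claw":0,"linear":[0,31,0],"twist":0}]'
python3 -m pendant '[{"claw":0,"linear":[0,30,0],"twist":0},{"claw":0,"linear":[0,0,-32],"twist":0},{"claw":0,"linear":[0,0,-32],"twist":0},{"claw":0,"linear":[0,0,-32],"twist":0},{"claw":0,"linear":[0,0,0],"twist":0},{"claw":0,"linear":[0,0,0],"twist":0},{"claw":0,"linear":[0,0,0],"twist":0},{"claw":0,"linear":[0,0,0],"twist":0},{"claw":0,"linear":[0,0,0],"twist":0},{"claw":0,"linear":[0,0,0],"twist":0}]'
python3 -c "from h import *;st()"
```

```text
clock: 11.73
tool_pos: [0.4263, 0.2299, 0.1388]
orientation: [-166.3, 89.9, 36.8]
force: [-0.1, 0.0, 0.4]
opening: 0.0005
clock: 12.57
tool_pos: [0.4543, 0.2268, 0.1388]
orientation: [-116.0, 89.9, 149.6]
force: [-0.8, 1.1, -0.5]
opening: 0.0005
clock: 13.4
tool_pos: [0.4955, 0.3197, 0.1389]
orientation: [142.1, 90.0, 47.2]
force: [-0.9, -0.3, -0.7]
opening: 0.0001
t 13.40 jig x 0.3 y 21.5 z 138.9 | Fjig -0.9 -0.3 -0.7 | M [-0.15  0.02  0.01] | tool y-jigy ang -89.95 | open 0.1 j6 123.2
```

```bash
python3 -m pendant '[{"claw":0,"linear":[32,0,0],"twist":0},{"claw":0,"linear":[31.4,0,0],"twist":0},{"claw":0,"linear":[0,0,0],"twist":0},{"claw":0,"linear":[0,0,-3],"twist":0},{"claw":0,"linear":[0,0,-3],"twist":0},{"claw":0,"linear":[0,0,-3],"twist":0},{"claw":0,"linear":[0.4,0,-2.2],"twist":0},{"claw":0,"linear":[0.4,0,-2.2],"twist":0},{"claw":0,"linear":[0.4,0,-2.2],"twist":0},{"claw":0,"linear":[0.4,0,-2.2],"twist":0}]'
python3 -c "from h import *;st()"
python3 -m pendant '[{"claw":0,"linear":[0.5,0,-2.2],"twist":0},{"claw":0,"linear":[0.5,0,-2.2],"twist":0},{"claw":0,"linear":[0.5,0,-2.2],"twist":0},{"claw":0,"linear":[0.6,0,-2.2],"twist":0},{"claw":0,"linear":[0.6,0,-2.2],"twist":0},{"claw":0,"linear":[0.6,0,-2.2],"twist":0},{"claw":0,"linear":[0.6,0,-2.2],"twist":0},{"claw":0,"linear":[0.6,0,-2.2],"twist":0},{"claw":0,"linear":[0.6,0,-2.2],"twist":0},{"claw":0,"linear":[0,0,0],"twist":0}]'
python3 -c "from h import *;st()"
```

```text
clock: 14.23
tool_pos: [0.4972, 0.3385, 0.0741]
orientation: [143.7, 89.9, 48.8]
force: [-0.5, -0.9, 0.3]
opening: 0.0004
t 14.23 jig x 0.4 y 40.4 z 74.1 | Fjig -0.4 -1.0 0.3 | M [-0.27 -0.02 -0.01] | tool y-jigy ang -89.90 | open 0.4 j6 122.2
clock: 15.07
tool_pos: [0.4988, 0.3582, 0.0682]
orientation: [-113.5, 90.0, 151.6]
force: [-0.4, -0.6, 0.6]
opening: 0.0002
t 15.07 jig x 0.2 y 60.2 z 68.2 | Fjig -0.3 -0.6 0.6 | M [-0.17  0.04 -0.04] | tool y-jigy ang -89.90 | open 0.2 j6 121.2
```

```bash
python3 -m pendant '[{"claw":0,"linear":[0.6,0,-1.7],"twist":0},{"claw":0,"linear":[0.6,0,-1.7],"twist":0},{"claw":0,"linear":[0.5,0,-1.6],"twist":0},{"claw":0,"linear":[0,0,0],"twist":0},{"claw":0,"linear":[0,0,0],"twist":0},{"claw":0,"linear":[0,0,0],"twist":0},{"claw":0,"linear":[0,0,0],"twist":0},{"claw":0,"linear":[0,0,0],"twist":0},{"claw":0,"linear":[0,0,0],"twist":0},{"claw":0,"linear":[0,0,0],"twist":0}]'
python3 -c "from h import *;st(3)"
python3 -m pendant '[{"claw":0,"linear":[0,0,4],"twist":0},{"claw":0,"linear":[0,0,15],"twist":0},{"claw":40,"linear":[-30,0,0],"twist":0},{"claw":70,"linear":[-35,0,0],"twist":0},{"claw":70,"linear":[0,0,30],"twist":0},{"claw":70,"linear":[0,0,38],"twist":0},{"claw":70,"linear":[0,0,38],"twist":0},{"claw":70,"linear":[0,0,12],"twist":0},{"claw":70,"linear":[0,0,0],"twist":0},{"claw":70,"linear":[0,0,0],"twist":0}]'
python3 - <<'E'
from h import *
st()
a,da=snapshot('top'); b,db=snapshot('side'); np.savez('s2.npz',a=a,da=da,b=b,db=db)
B=cv2.resize(b[120:260,190:330],None,fx=4,fy=4,interpolation=cv2.INTER_CUBIC); save('c2.png',B)
R=np.array([[np.cos(JA),-np.sin(JA)],[np.sin(JA),np.cos(JA)]])
C=cloud('side',db); q=(C[...,:2]-[JX,JY])@R*1e3; z=C[...,2]*1e3
m=(abs(q[...,0])<9)&(q[...,1]>52)&(q[...,1]<105)&(z>40)
P=np.c_[q[...,1][m],z[m],q[...,0][m]]; print(m.sum()); print(np.round(P[np.argsort(P[:,0])][::max(1,len(P)//40)],0).tolist())
pr=[(0,45+r*np.sin(.7),23.5+r*np.cos(.7)) for r in (0,30,70)]
W=[np.r_[R@np.array([p[0],p[1]])/1e3+[JX,JY],p[2]/1e3] for p in pr]; print((proj('side',np.array(W))-[190,120])*4)
E
```

```text
clock: 15.9
tool_pos: [0.4992, 0.3628, 0.0668]
orientation: [151.8, 90.0, 56.9]
force: [-0.7, -0.4, 0.0]
opening: 0.0002
t 15.90 jig x 0.2 y 64.7 z 66.8 | Fjig -0.6 -0.5 0.0 | M [-0.11  0.06  0.02] | tool y-jigy ang -89.91 | open 0.2 j6 120.9
clock: 16.73
tool_pos: [0.4874, 0.2251, 0.1322]
orientation: [139.1, 89.9, 44.1]
force: [-0.3, -0.2, -0.4]
opening: 0.0482
t 16.73 jig x 0.5 y -73.4 z 132.2 | Fjig -0.3 -0.3 -0.4 | M [-0.12  0.01 -0.02] | tool y-jigy ang -90.00 | open 48.2 j6 129.3
96
[[53.0, 47.0, -6.0], [54.0, 46.0, 9.0], [55.0, 44.0, 8.0], [56.0, 47.0, -6.0], [57.0, 48.0, 8.0], [58.0, 45.0, -5.0], [58.0, 44.0, -2.0], [59.0, 44.0, -1.0], [60.0, 42.0, -1.0], [63.0, 42.0, -1.0], [67.0, 48.0, -4.0], [68.0, 58.0, -1.0], [69.0, 54.0, -3.0], [70.0, 53.0, -4.0], [72.0, 49.0, -3.0], [73.0, 58.0, -4.0], [73.0, 49.0, -2.0], [74.0, 53.0, -3.0], [75.0, 57.0, -4.0], [76.0, 62.0, -4.0], [77.0, 54.0, -0.0], [78.0, 62.0, -6.0], [79.0, 64.0, -4.0], [79.0, 69.0, -3.0], [82.0, 73.0, -2.0], [82.0, 69.0, -5.0], [83.0, 75.0, -1.0], [83.0, 69.0, -3.0], [84.0, 73.0, -4.0], [85.0, 66.0, -4.0], [85.0, 62.0, 8.0], [86.0, 77.0, -1.0], [87.0, 74.0, -4.0], [87.0, 67.0, -4.0], [87.0, 70.0, -4.0], [87.0, 76.0, 3.0], [88.0, 78.0, 5.0], [88.0, 76.0, -0.0], [89.0, 75.0, 2.0], [89.0, 76.0, 6.0], [89.0, 73.0, 6.0], [89.0, 75.0, -1.0], [90.0, 72.0, -1.0], [90.0, 76.0, 3.0], [90.0, 73.0, 8.0], [92.0, 75.0, 1.0], [92.0, 73.0, 1.0], [92.0, 74.0, -1.0]]
[[269.09550889 399.8612648 ]
 [244.35259663 385.06696166]
 [208.82316153 363.82317161]]
```

View pics/c2.png

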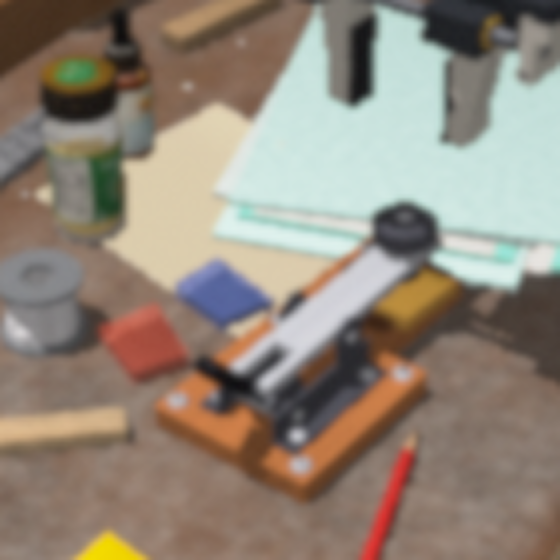

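```bash
python3 -m pendant '[{"claw":70,"linear":[30,0,1.2],"twist":0},{"claw":70,"linear":[30,0,0],"twist":0},{"claw":70,"linear":[10,0,0],"twist":0},{"claw":70,"linear":[5,0,0],"twist":0},{"claw":70,"linear":[2,0,0],"twist":0},{"claw":40,"linear":[0,0,0],"twist":0},{"claw":40,"linear":[0,0,0],"twist":0},{"claw":40,"linear":[0,0,0],"twist":0},{"claw":40,"linear":[0,0,0],"twist":0},{"claw":40,"linear":[0,0,0],"twist":0}]'
python3 - <<'E'
from h import *
st()
s=np.load('s2.npz')
R=np.array([[np.cos(JA),-np.sin(JA)],[np.sin(JA),np.cos(JA)]])
C=cloud('side',s['db']); q=(C[...,:2]-[JX,JY])@R*1e3; z=C[...,2]*1e3
m=(abs(q[...,0])<22)&(abs(q[...,1]+75)<22)&(z>60)&(z<90); print(q[m].mean(0),q[m].min(0),q[m].max(0),np.percentile(z[m],[5,50,90,100]))
E
```

```text
clock: 17.67
tool_pos: [0.4876, 0.2254, 0.0555]
orientation: [138.1, 89.9, 43.2]
force: [-0.1, 0.5, 0.4]
opening: 0.043
t 17.67 jig x 0.7 y -73.1 z 55.5 | Fjig -0.1 0.5 0.4 | M [-0.16 -0.   -0.03] | tool y-jigy ang -89.91 | open 43.0 j6 129.3
[ -1.19637759 -70.77967425] [-16.646605   -89.84646895] [ 19.38980318 -56.64040592] [60.95027967 67.7355245  69.6995244  72.62594549]
```

```bash
python3 -m pendant '[{"claw":30,"linear":[0,0,0.5],"twist":0},{"claw":30,"linear":[0,0,0],"twist":0},{"claw":30,"linear":[0,0,0],"twist":0},{"claw":30,"linear":[0,0,0],"twist":0},{"claw":30,"linear":[0,0,0],"twist":0},{"claw":30,"linear":[0,0,0],"twist":0},{"claw":30,"linear":[0,0,0],"twist":0},{"claw":30,"linear":[0,0,0],"twist":0},{"claw":30,"linear":[0,0,0],"twist":0},{"claw":30,"linear":[0,0,0],"twist":0}]'
python3 -c "from h import *;st()"
python3 -m pendant '[{"claw":30,"linear":[0,0,0],"twist":0.06},{"claw":30,"linear":[0,0,0],"twist":0.06},{"claw":30,"linear":[0,0,0],"twist":0.06},{"claw":30,"linear":[0,0,0],"twist":0.06},{"claw":30,"linear":[0,0,0],"twist":0.06},{"claw":30,"linear":[0,0,0],"twist":0},{"claw":30,"linear":[0,0,0],"twist":0},{"claw":30,"linear":[0,0,0],"twist":0},{"claw":30,"linear":[0,0,0],"twist":0},{"claw":30,"linear":[0,0,0],"twist":0}]'
python3 -c "from h import *;st()"
```

```text
clock: 18.5
tool_pos: [0.4878, 0.2246, 0.0551]
orientation: [103.9, 89.9, 9.0]
force: [4.2, -3.2, 3.4]
opening: 0.0334
t 18.50 jig x 1.0 y -73.9 z 55.1 | Fjig 4.5 -2.8 3.4 | M [-1.17 -1.63 -0.04] | tool y-jigy ang -89.90 | open 33.4 j6 129.4
clock: 19.33
tool_pos: [0.4882, 0.2245, 0.0551]
orientation: [116.1, 89.9, 4.0]
force: [6.8, -4.9, 1.9]
opening: 0.0337
t 19.33 jig x 1.4 y -73.9 z 55.1 | Fjig 7.2 -4.3 1.9 | M [-1.71 -2.66 -0.06] | tool y-jigy ang -107.08 | open 33.7 j6 112.2
```

```bash
python3 -m pendant '[{"claw":30,"linear":[0,1.2,0.4],"twist":0},{"claw":30,"linear":[0,0,0],"twist":0.06},{"claw":30,"linear":[0,0,0],"twist":0.06},{"claw":30,"linear":[0,0,0],"twist":0.06},{"claw":30,"linear":[0,0,0],"twist":0.06},{"claw":30,"linear":[0,0,0],"twist":0.06},{"claw":30,"linear":[0,0,0],"twist":0},{"claw":30,"linear":[0,0,0],"twist":0},{"claw":30,"linear":[0,0,0],"twist":0},{"claw":30,"linear":[0,0,0],"twist":0}]'
python3 -c "from h import *;st()"
```

```text
clock: 20.17
tool_pos: [0.4886, 0.2242, 0.0548]
orientation: [173.7, 89.9, 44.5]
force: [4.6, -0.3, -0.0]
opening: 0.0337
t 20.17 jig x 1.8 y -74.3 z 54.8 | Fjig 4.6 0.1 -0.0 | M [-0.34 -2.05 -0.09] | tool y-jigy ang -124.20 | open 33.7 j6 95.2
```

```bash
python3 -m pendant '[{"claw":30,"linear":[0,0.6,-0.4],"twist":0},{"claw":30,"linear":[0,0,0],"twist":0.06},{"claw":30,"linear":[0,0,0],"twist":0.06},{"claw":30,"linear":[0,0,0],"twist":0.06},{"claw":30,"linear":[0,0,0],"twist":0.06},{"claw":30,"linear":[0,0,0],"twist":0.06},{"claw":30,"linear":[0,0,0],"twist":0},{"claw":30,"linear":[0,0,0],"twist":0},{"claw":30,"linear":[0,0,0],"twist":0},{"claw":30,"linear":[0,0,0],"twist":0}]'
python3 -c "from h import *;st()"
python3 -m pendant '[{"claw":30,"linear":[0,0,0],"twist":0.05},{"claw":30,"linear":[0,0,0],"twist":0.05},{"claw":30,"linear":[0,0,0],"twist":0.05},{"claw":30,"linear":[0,0,0],"twist":0.05},{"claw":30,"linear":[0,0,0],"twist":0.05},{"claw":30,"linear":[0,0,0],"twist":0},{"claw":30,"linear":[0,0,0],"twist":0},{"claw":30,"linear":[0,0,0],"twist":0},{"claw":30,"linear":[0,0,0],"twist":0},{"claw":30,"linear":[0,0,0],"twist":0}]'
python3 -c "from h import *;st()"
```

```text
clock: 21.0
tool_pos: [0.4889, 0.2238, 0.0547]
orientation: [-84.6, 90.0, 129.0]
force: [4.7, 1.3, -2.3]
opening: 0.0334
t 21.00 jig x 2.1 y -74.6 z 54.7 | Fjig 4.6 1.7 -2.3 | M [-0.07 -1.51 -0.04] | tool y-jigy ang -141.39 | open 33.4 j6 78.1
clock: 21.83
tool_pos: [0.489, 0.2234, 0.0547]
orientation: [64.7, 90.0, -96.0]
force: [4.4, -1.2, -1.4]
opening: 0.0335
t 21.83 jig x 2.3 y -74.9 z 54.7 | Fjig 4.5 -0.8 -1.4 | M [-0.73 -1.99 -0.04] | tool y-jigy ang -155.73 | open 33.5 j6 63.8
```

```bash
python3 -m pendant '[{"claw":30,"linear":[0,0,0],"twist":0.05},{"claw":30,"linear":[0,0,0],"twist":0.05},{"claw":30,"linear":[0,0,0],"twist":0.05},{"claw":30,"linear":[0,0,0],"twist":0.05},{"claw":30,"linear":[0,0,0],"twist":0.05},{"claw":30,"linear":[0,0,0],"twist":0},{"claw":30,"linear":[0,0,0],"twist":0},{"claw":30,"linear":[0,0,0],"twist":0},{"claw":30,"linear":[0,0,0],"twist":0},{"claw":30,"linear":[0,0,0],"twist":0}]'
python3 -c "from h import *;st()"
python3 -m pendant '[{"claw":30,"linear":[0,0,0],"twist":0.05},{"claw":30,"linear":[0,0,0],"twist":0.05},{"claw":30,"linear":[0,0,0],"twist":0.05},{"claw":30,"linear":[0,0,0],"twist":0.05},{"claw":30,"linear":[0,0,0],"twist":0.05},{"claw":30,"linear":[0,0,0],"twist":0},{"claw":30,"linear":[0,0,0],"twist":0},{"claw":30,"linear":[0,0,0],"twist":0},{"claw":30,"linear":[0,0,0],"twist":0},{"claw":30,"linear":[0,0,0],"twist":0}]'
python3 -c "from h import *;st()"
```

```text
clock: 22.67
tool_pos: [0.489, 0.2231, 0.0546]
orientation: [72.8, 90.0, -102.2]
force: [6.0, -1.4, -1.8]
opening: 0.0338
t 22.67 jig x 2.3 y -75.3 z 54.6 | Fjig 6.1 -0.9 -1.8 | M [-1.16 -2.27 -0.01] | tool y-jigy ang -170.06 | open 33.8 j6 49.4
clock: 23.5
tool_pos: [0.4889, 0.2228, 0.0546]
orientation: [82.1, 89.9, -107.4]
force: [6.4, -2.6, -1.4]
opening: 0.0334
t 23.50 jig x 2.3 y -75.6 z 54.6 | Fjig 6.6 -2.0 -1.4 | M [-1.64 -2.39  0.04] | tool y-jigy ang 175.62 | open 33.4 j6 35.1
```

```bash
python3 -m pendant '[{"claw":30,"linear":[0,0,0],"twist":0.03},{"claw":30,"linear":[0,0,0],"twist":0.03},{"claw":30,"linear":[0,0,0],"twist":0.03},{"claw":30,"linear":[0,0,0],"twist":0.03},{"claw":30,"linear":[0,0,0],"twist":0.03},{"claw":30,"linear":[0,0,0],"twist":0.03},{"claw":30,"linear":[0,0,0],"twist":0.03},{"claw":30,"linear":[0,0,0],"twist":0.03},{"claw":30,"linear":[0,0,0],"twist":0.03},{"claw":30,"linear":[0,0,0],"twist":0.03}]'
python3 -c "from h import *;st()"
```

```text
clock: 24.33
tool_pos: [0.4887, 0.2225, 0.0546]
orientation: [94.9, 89.9, -111.8]
force: [6.2, -4.9, -0.6]
opening: 0.0336
t 24.33 jig x 2.1 y -75.9 z 54.6 | Fjig 6.6 -4.4 -0.6 | M [-2.03 -2.12  0.19] | tool y-jigy ang 158.38 | open 33.6 j6 17.9
```

```bash
python3 -m pendant '[{"claw":30,"linear":[0,0.3,-1.2],"twist":0},{"claw":30,"linear":[0,0,0],"twist":0.05},{"claw":30,"linear":[0,0,0],"twist":0.05},{"claw":30,"linear":[0,0,0],"twist":0.05},{"claw":30,"linear":[0,0,0],"twist":0.05},{"claw":30,"linear":[0,0,0],"twist":0.05},{"claw":30,"linear":[0,0,0],"twist":0},{"claw":30,"linear":[0,0,0],"twist":0},{"claw":30,"linear":[0,0,0],"twist":0},{"claw":30,"linear":[0,0,0],"twist":0}]'
python3 -c "from h import *;st()"
python3 -m pendant '[{"claw":30,"linear":[0,0,0],"twist":0.05},{"claw":30,"linear":[0,0,0],"twist":0.05},{"claw":30,"linear":[0,0,0],"twist":0.05},{"claw":30,"linear":[0,0,0],"twist":0.05},{"claw":30,"linear":[0,0,0],"twist":0.05},{"claw":30,"linear":[0,0,0],"twist":0},{"claw":30,"linear":[0,0,0],"twist":0},{"claw":30,"linear":[0,0,0],"twist":0},{"claw":30,"linear":[0,0,0],"twist":0},{"claw":30,"linear":[0,0,0],"twist":0}]'
python3 -c "from h import *;st()"
```

```text
clock: 25.17
tool_pos: [0.4888, 0.2221, 0.0543]
orientation: [75.3, 89.9, -145.6]
force: [-1.2, -2.2, -0.5]
opening: 0.0335
t 25.17 jig x 2.2 y -76.3 z 54.3 | Fjig -1.0 -2.3 -0.5 | M [-1.13  0.88  0.05] | tool y-jigy ang 144.10 | open 33.5 j6 3.8
clock: 26.0
tool_pos: [0.4886, 0.2219, 0.0543]
orientation: [89.5, 89.8, -145.7]
force: [-3.9, -4.0, 1.2]
opening: 0.0337
t 26.00 jig x 2.0 y -76.5 z 54.3 | Fjig -3.5 -4.4 1.2 | M [-1.51  1.72 -0.06] | tool y-jigy ang 129.82 | open 33.7 j6 -10.5
```

```bash
python3 -m pendant '[{"claw":30,"linear":[0,0,0],"twist":0.05},{"claw":30,"linear":[0,0,0],"twist":0.05},{"claw":30,"linear":[0,0,0],"twist":0.05},{"claw":30,"linear":[0,0,0],"twist":0.05},{"claw":30,"linear":[0,0,0],"twist":0},{"claw":30,"linear":[0,0,0],"twist":0},{"claw":30,"linear":[0,0,0],"twist":0},{"claw":30,"linear":[0,0,0],"twist":0},{"claw":30,"linear":[0,0,0],"twist":0},{"claw":30,"linear":[0,0,0],"twist":0}]'
python3 -c "from h import *;st()"
```

```text
clock: 26.83
tool_pos: [0.4884, 0.2218, 0.0543]
orientation: [100.2, 89.8, -146.4]
force: [-5.2, -3.7, 2.4]
opening: 0.0335
t 26.83 jig x 1.8 y -76.7 z 54.3 | Fjig -4.8 -4.1 2.4 | M [-1.5   2.03 -0.03] | tool y-jigy ang 118.37 | open 33.5 j6 -22.0
```

```bash
python3 -m pendant '[{"claw":30,"linear":[0,0,0],"twist":0.05},{"claw":30,"linear":[0,0,0],"twist":0.05},{"claw":30,"linear":[0,0,0],"twist":0.05},{"claw":30,"linear":[0,0,0],"twist":0.05},{"claw":30,"linear":[0,0,0],"twist":0},{"claw":30,"linear":[0,0,0],"twist":0},{"claw":30,"linear":[0,0,0],"twist":0},{"claw":30,"linear":[0,0,0],"twist":0},{"claw":30,"linear":[0,0,0],"twist":0},{"claw":30,"linear":[0,0,0],"twist":0}]'
python3 -c "from h import *;st()"
```

```text
clock: 27.67
tool_pos: [0.4882, 0.2217, 0.0543]
orientation: [111.1, 89.8, -147.1]
force: [-6.4, -2.4, 3.1]
opening: 0.0337
t 27.67 jig x 1.6 y -76.8 z 54.3 | Fjig -6.2 -3.0 3.1 | M [-1.36  2.49  0.06] | tool y-jigy ang 106.91 | open 33.7 j6 -33.4
```

```bash
python3 -m pendant '[{"claw":30,"linear":[0,0,0],"twist":0.05},{"claw":30,"linear":[0,0,0],"twist":0.05},{"claw":30,"linear":[0,0,0],"twist":0.05},{"claw":30,"linear":[0,0,0],"twist":0.05},{"claw":30,"linear":[0,0,0],"twist":0},{"claw":30,"linear":[0,0,0],"twist":0},{"claw":30,"linear":[0,0,0],"twist":0},{"claw":30,"linear":[0,0,0],"twist":0},{"claw":30,"linear":[0,0,0],"twist":0},{"claw":30,"linear":[0,0,0],"twist":0}]'
python3 -c "from h import *;st()"
```

```text
clock: 28.5
tool_pos: [0.4879, 0.2217, 0.0544]
orientation: [120.7, 89.8, -148.9]
force: [-8.0, -2.7, 5.5]
opening: 0.0334
t 28.50 jig x 1.4 y -76.8 z 54.4 | Fjig -7.7 -3.4 5.5 | M [-1.32  3.14  0.01] | tool y-jigy ang 95.45 | open 33.4 j6 -44.9
```

```bash
python3 -m pendant '[{"claw":60,"linear":[0,0,0],"twist":0},{"claw":60,"linear":[0,0,0],"twist":0},{"claw":60,"linear":[0,0,0],"twist":0},{"claw":60,"linear":[0,0,0],"twist":0.05},{"claw":60,"linear":[-15,1.4,0],"twist":0.04},{"claw":0,"linear":[-35,0,0],"twist":0},{"claw":0,"linear":[0,0,30],"twist":0},{"claw":0,"linear":[0,0,35],"twist":0},{"claw":0,"linear":[0,0,35],"twist":0},{"claw":0,"linear":[0,0,27],"twist":0}]'
python3 - <<'E'
from h import *
st()
b,db=snapshot('side'); np.savez('s3.npz',b=b,db=db)
B=cv2.resize(b[120:260,190:330],None,fx=4,fy=4,interpolation=cv2.INTER_CUBIC); save('c3.png',B)
E
```

```text
clock: 29.33
tool_pos: [0.5001, 0.3526, 0.1056]
orientation: [-36.0, 89.8, 49.3]
force: [-0.2, 0.0, 0.5]
opening: 0.0321
t 29.33 jig x 2.0 y 54.7 z 105.6 | Fjig -0.2 -0.0 0.5 | M [ 0.01 -0.01 -0.02] | tool y-jigy ang 90.26 | open 32.1 j6 -58.2
```

View pics/c3.png

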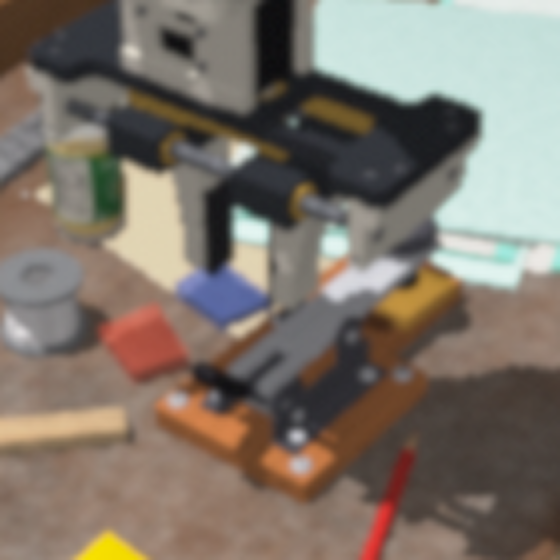

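```bash
python3 -m pendant '[{"claw":0,"linear":[-5,2,0],"twist":0},{"claw":0,"linear":[0,0,0],"twist":0},{"claw":0,"linear":[0,0,8],"twist":0},{"claw":0,"linear":[20,0,4],"twist":0},{"claw":0,"linear":[12,0,0],"twist":0},{"claw":0,"linear":[0,0,0],"twist":0},{"claw":0,"linear":[0,0,0],"twist":0},{"claw":0,"linear":[0,0,0],"twist":0},{"claw":0,"linear":[0,0,0],"twist":0},{"claw":0,"linear":[0,0,0],"twist":0}]'
python3 -c "from h import *;st()"
```

```text
clock: 30.22
tool_pos: [0.4987, 0.3619, 0.0788]
orientation: [-37.2, 89.9, 48.0]
force: [-0.5, 0.5, 0.5]
opening: 0.0008
t 30.22 jig x -0.2 y 63.8 z 78.8 | Fjig -0.5 0.5 0.5 | M [0.01 0.11 0.03] | tool y-jigy ang 90.18 | open 0.8 j6 -59.0
```

```bash
python3 -m pendant '[{"claw":0,"linear":[11,0,2],"twist":0},{"claw":0,"linear":[2,0,1.5],"twist":0},{"claw":0,"linear":[2,0,2],"twist":0},{"claw":0,"linear":[2,0,2],"twist":0},{"claw":0,"linear":[2,0,2],"twist":0},{"claw":0,"linear":[2,0,1.8],"twist":0},{"claw":0,"linear":[0,0,0],"twist":0},{"claw":0,"linear":[0,0,0],"twist":0},{"claw":0,"linear":[0,0,0],"twist":0},{"claw":0,"linear":[0,0,0],"twist":0}]'
python3 -c "from h import *;st()"
cat >> h.py <<'E'
def lev():
    from scipy.optimize import brentq
    o=get_obs(); R=np.array([[np.cos(JA),-np.sin(JA)],[np.sin(JA),np.cos(JA)]])
    p=o['tool_pos']; j=(p[:2]-[JX,JY])@R*1e3; Y=j[1]+9.5-45; Z=p[2]*1e3-23.5
    th=brentq(lambda t:-Y*np.cos(t)+Z*np.sin(t)-5,0.1,1.56); f=o['force']; fy=(f[:2]@R)[1]
    s=Y*np.sin(th)+Z*np.cos(th); N=-fy*np.cos(th)+f[2]*np.sin(th); print('theta %.3f s %.1f N %.2f -> at52 %.2f'%(th,s,N,N*s/52))
E
python3 -m pendant '[{"claw":0,"linear":[0,0,0],"twist":0},{"claw":0,"linear":[0,0,0],"twist":0},{"claw":0,"linear":[0,0,0],"twist":0},{"claw":0,"linear":[0,0,0],"twist":0},{"claw":0,"linear":[0,0,0],"twist":0},{"claw":0,"linear":[0,0,0],"twist":0},{"claw":0,"linear":[0,0,0],"twist":0},{"claw":0,"linear":[0,0,0],"twist":0},{"claw":0,"linear":[0,0,0],"twist":0},{"claw":0,"linear":[0,0,0],"twist":0}]'
python3 -c "from h import *;st();lev()"
```

```text
clock: 31.05
tool_pos: [0.499, 0.3726, 0.0567]
orientation: [134.8, 90.0, -140.1]
force: [-0.9, -3.7, 1.9]
opening: 0.0003
t 31.05 jig x -0.8 y 74.6 z 56.7 | Fjig -0.5 -3.8 1.9 | M [-1.06  0.33  0.05] | tool y-jigy ang 90.17 | open 0.3 j6 -59.5
clock: 31.88
tool_pos: [0.499, 0.3728, 0.0567]
orientation: [137.5, 90.0, -137.3]
force: [-0.3, -3.5, 1.6]
opening: 0.0006
t 31.88 jig x -0.8 y 74.7 z 56.7 | Fjig -0.0 -3.5 1.6 | M [-1.48  0.5  -0.  ] | tool y-jigy ang 90.18 | open 0.6 j6 -59.5
theta 0.966 s 51.1 N 3.25 -> at52 3.20
```

```bash
python3 -m pendant '[{"claw":0,"linear":[0.7,0,0.4],"twist":0},{"claw":0,"linear":[0.7,0,0.4],"twist":0},{"claw":0,"linear":[0.7,0,0.4],"twist":0},{"claw":0,"linear":[0,0,0],"twist":0},{"claw":0,"linear":[0,0,0],"twist":0},{"claw":0,"linear":[0,0,0],"twist":0},{"claw":0,"linear":[0,0,0],"twist":0},{"claw":0,"linear":[0,0,0],"twist":0},{"claw":0,"linear":[0,0,0],"twist":0},{"claw":0,"linear":[0,0,0],"twist":0}]'
python3 - <<'E'
from h import *
st();lev()
for i in range(4): snapshot('top'); lev()
E
```

```text
clock: 32.72
tool_pos: [0.4993, 0.3742, 0.0547]
orientation: [-20.3, 90.0, 64.9]
force: [-1.4, -3.1, 1.9]
opening: 0.0002
t 32.72 jig x -0.7 y 76.1 z 54.7 | Fjig -1.2 -3.2 1.9 | M [-1.17  0.67 -0.03] | tool y-jigy ang 90.19 | open 0.2 j6 -59.6
theta 1.014 s 51.0 N 3.33 -> at52 3.27
theta 1.014 s 51.0 N 3.57 -> at52 3.50
theta 1.014 s 51.0 N 3.39 -> at52 3.32
theta 1.014 s 51.0 N 4.10 -> at52 4.02
theta 1.014 s 50.9 N 3.62 -> at52 3.55
```

```bash
python3 -m pendant '[{"claw":0,"linear":[-2.5,0,-2.3],"twist":0},{"claw":0,"linear":[-2.5,0,-2.3],"twist":0},{"claw":0,"linear":[-2.5,0,-2.3],"twist":0},{"claw":0,"linear":[-2.5,-0.8,-2.3],"twist":0},{"claw":0,"linear":[-20,0,-5],"twist":0},{"claw":60,"linear":[-25,0,0],"twist":0},{"claw":60,"linear":[0,0,-35],"twist":0},{"claw":60,"linear":[0,0,-35],"twist":0},{"claw":60,"linear":[0,0,-34],"twist":0},{"claw":60,"linear":[0,0,-34],"twist":0}]'
python3 -c "from h import *;st()"
```

```text
clock: 33.75
tool_pos: [0.4874, 0.2216, 0.1103]
orientation: [-40.0, 89.9, 45.2]
force: [0.7, -0.9, 1.2]
opening: 0.028
t 33.75 jig x 0.8 y -77.0 z 110.3 | Fjig 0.7 -0.9 1.2 | M [-0.08  0.    0.01] | tool y-jigy ang 90.22 | open 28.0 j6 -50.2
```

```bash
python3 -m pendant '[{"claw":60,"linear":[0,0.5,1.3],"twist":0},{"claw":60,"linear":[0,0,0],"twist":0},{"claw":60,"linear":[0,0,0],"twist":0},{"claw":60,"linear":[0,0,0],"twist":0},{"claw":60,"linear":[30,0,0],"twist":0},{"claw":60,"linear":[23,0,0],"twist":0},{"claw":60,"linear":[2,0,0],"twist":0},{"claw":30,"linear":[0,0,0],"twist":0},{"claw":30,"linear":[0,0,0],"twist":0},{"claw":30,"linear":[0,0,0],"twist":0}]'
python3 -m pendant '[{"claw":30,"linear":[0,0,0],"twist":0},{"claw":30,"linear":[0,0,0],"twist":0},{"claw":30,"linear":[0,0,0],"twist":0},{"claw":30,"linear":[0,0,0],"twist":0},{"claw":30,"linear":[0,0,0],"twist":0},{"claw":30,"linear":[0,0,0],"twist":0},{"claw":30,"linear":[0,0,0],"twist":0},{"claw":30,"linear":[0,0,0],"twist":0},{"claw":30,"linear":[0,0,0],"twist":0},{"claw":30,"linear":[0,0,0],"twist":0}]'
python3 -c "from h import *;st()"
```

```text
clock: 34.58
tool_pos: [0.4876, 0.2247, 0.0559]
orientation: [-50.3, 89.9, 34.9]
force: [-0.5, 1.1, -0.5]
opening: 0.0454
clock: 35.42
tool_pos: [0.4878, 0.2244, 0.0558]
orientation: [-51.5, 89.9, 33.6]
force: [1.8, 0.7, 7.4]
opening: 0.0334
t 35.42 jig x 1.0 y -74.1 z 55.8 | Fjig 1.7 0.8 7.4 | M [-0.07 -0.32  0.04] | tool y-jigy ang 90.21 | open 33.4 j6 -50.5
```

```bash
python3 -m pendant '[{"claw":30,"linear":[0,0,0],"twist":0.05},{"claw":30,"linear":[0,0,0],"twist":0.05},{"claw":30,"linear":[0,0,0],"twist":0.05},{"claw":30,"linear":[0,0,0],"twist":0.05},{"claw":30,"linear":[0,0,0],"twist":0},{"claw":30,"linear":[0,0,0],"twist":0},{"claw":60,"linear":[0,0,0],"twist":0},{"claw":60,"linear":[0,0,0],"twist":0},{"claw":60,"linear":[0,0,0],"twist":0},{"claw":60,"linear":[0,0,0],"twist":0}]'
python3 -m pendant '[{"claw":60,"linear":[-15,0,0],"twist":-0.1},{"claw":0,"linear":[-35,1,0],"twist":-0.1},{"claw":0,"linear":[0,0,34],"twist":0},{"claw":0,"linear":[0,0,35],"twist":0},{"claw":0,"linear":[0,0,35],"twist":0},{"claw":0,"linear":[0,0,34],"twist":0},{"claw":0,"linear":[0,0,0],"twist":0},{"claw":0,"linear":[0,0,0],"twist":0},{"claw":0,"linear":[0,0,0],"twist":0},{"claw":0,"linear":[0,0,0],"twist":0}]'
python3 -c "from h import *;st()"
```

```text
clock: 36.25
tool_pos: [0.4864, 0.2234, 0.0544]
orientation: [132.6, 89.9, -153.7]
force: [-0.4, 0.2, -0.4]
opening: 0.0546
clock: 37.08
tool_pos: [0.4971, 0.3603, 0.1043]
orientation: [139.8, 89.9, -135.1]
force: [0.6, -0.1, -0.2]
opening: 0.0053
t 37.08 jig x -1.7 y 62.1 z 104.3 | Fjig 0.6 -0.0 -0.2 | M [ 0.02  0.12 -0.03] | tool y-jigy ang 90.15 | open 5.3 j6 -59.0
```

```bash
python3 -m pendant '[{"claw":0,"linear":[20,-1.5,2],"twist":0},{"claw":0,"linear":[17,0,2],"twist":0},{"claw":0,"linear":[2,0,1.7],"twist":0},{"claw":0,"linear":[2,0,2],"twist":0},{"claw":0,"linear":[2,0,2],"twist":0},{"claw":0,"linear":[2,0,2],"twist":0},{"claw":0,"linear":[2,0,2],"twist":0},{"claw":0,"linear":[2,0,1.6],"twist":0},{"claw":0,"linear":[0,0,0],"twist":0},{"claw":0,"linear":[0,0,0],"twist":0}]'
python3 - <<'E'
from h import *
snapshot('top');snapshot('top');st();lev()
for i in range(7): snapshot('top'); lev()
E
```

```text
clock: 37.92
tool_pos: [0.5, 0.3751, 0.0563]
orientation: [157.5, 89.9, -117.4]
force: [-1.6, -5.8, 1.1]
opening: 0.0004
t 38.02 jig x -0.0 y 77.4 z 56.3 | Fjig -0.6 -5.5 2.6 | M [-2.08  0.53  0.01] | tool y-jigy ang 90.16 | open 0.8 j6 -59.6
theta 1.000 s 53.0 N 5.15 -> at52 5.25
theta 1.001 s 53.0 N 5.26 -> at52 5.36
theta 1.001 s 53.0 N 5.87 -> at52 5.98
theta 1.001 s 53.0 N 4.05 -> at52 4.13
theta 1.001 s 53.0 N 4.39 -> at52 4.48
theta 1.001 s 53.0 N 5.36 -> at52 5.47
theta 1.001 s 53.0 N 5.25 -> at52 5.34
theta 1.001 s 53.0 N 5.13 -> at52 5.23
```

```bash
python3 -m pendant '[{"claw":0,"linear":[-2.5,0,-2.3],"twist":0},{"claw":0,"linear":[-2.5,0,-2.3],"twist":0},{"claw":0,"linear":[-2.5,0,-2.3],"twist":0},{"claw":0,"linear":[-2.5,0,-2.3],"twist":0},{"claw":0,"linear":[-20,0,-5],"twist":0},{"claw":60,"linear":[-25,0,0],"twist":0},{"claw":60,"linear":[0,-0.5,-34],"twist":0},{"claw":60,"linear":[0,0,-34],"twist":0},{"claw":60,"linear":[0,0,-34],"twist":0},{"claw":60,"linear":[0,0,-34],"twist":0}]'
python3 -m pendant '[{"claw":60,"linear":[0,0,0],"twist":0},{"claw":60,"linear":[0,0,0],"twist":0},{"claw":60,"linear":[0,0,0],"twist":0},{"claw":60,"linear":[30,0,0],"twist":0},{"claw":60,"linear":[23,0,0],"twist":0},{"claw":60,"linear":[2,0,0],"twist":0},{"claw":60,"linear":[0,0,0],"twist":0},{"claw":30,"linear":[0,0,0],"twist":0},{"claw":30,"linear":[0,0,0],"twist":0},{"claw":30,"linear":[0,0,0],"twist":0}]'
python3 -c "from h import *;st()"
```

```text
clock: 39.2
tool_pos: [0.4886, 0.2267, 0.1116]
orientation: [-38.4, 89.8, 46.8]
force: [0.8, -0.6, -0.1]
opening: 0.0281
clock: 40.03
tool_pos: [0.4889, 0.2277, 0.057]
orientation: [-44.1, 89.9, 41.1]
force: [0.1, -1.1, 0.8]
opening: 0.0452
t 40.03 jig x 1.8 y -70.7 z 57.0 | Fjig 0.2 -1.1 0.8 | M [0.06 0.15 0.01] | tool y-jigy ang 90.21 | open 45.2 j6 -50.6
```

```bash
python3 -m pendant '[{"claw":30,"linear":[1.2,0.9,-3.3],"twist":0},{"claw":30,"linear":[0,0,0],"twist":0},{"claw":30,"linear":[0,0,0],"twist":0},{"claw":30,"linear":[0,0,0],"twist":0},{"claw":30,"linear":[0,0,0],"twist":0},{"claw":30,"linear":[0,0,0],"twist":0},{"claw":30,"linear":[0,0,0],"twist":0},{"claw":30,"linear":[0,0,0],"twist":0},{"claw":30,"linear":[0,0,0],"twist":0},{"claw":30,"linear":[0,0,0],"twist":0}]'
python3 -c "from h import *;st()"
python3 -m pendant '[{"claw":30,"linear":[0,0,0],"twist":-0.04},{"claw":30,"linear":[0,0,0],"twist":-0.04},{"claw":30,"linear":[0,0,0],"twist":-0.02},{"claw":30,"linear":[0,0,0],"twist":0},{"claw":30,"linear":[0,0,0],"twist":0},{"claw":30,"linear":[0,0,0],"twist":0},{"claw":60,"linear":[0,0,0],"twist":0},{"claw":60,"linear":[0,0,0],"twist":0},{"claw":60,"linear":[0,0,0],"twist":0},{"claw":60,"linear":[0,0,0],"twist":0}]'
python3 -m pendant '[{"claw":60,"linear":[-15,0,0],"twist":0.05},{"claw":0,"linear":[-35,1,0],"twist":0.05},{"claw":0,"linear":[0,0,34],"twist":0},{"claw":0,"linear":[0,0,35],"twist":0},{"claw":0,"linear":[0,0,35],"twist":0},{"claw":0,"linear":[0,0,34],"twist":0},{"claw":0,"linear":[0,0,0],"twist":0},{"claw":0,"linear":[0,0,0],"twist":0},{"claw":0,"linear":[0,0,0],"twist":0},{"claw":0,"linear":[0,0,0],"twist":0}]'
python3 -c "from h import *;st()"
```

```text
clock: 40.87
tool_pos: [0.4877, 0.2236, 0.0552]
orientation: [-72.6, 89.9, 12.6]
force: [4.4, -3.0, 6.1]
opening: 0.0335
t 40.87 jig x 0.9 y -74.9 z 55.2 | Fjig 4.7 -2.6 6.1 | M [-1.27 -1.32 -0.03] | tool y-jigy ang 90.20 | open 33.5 j6 -50.5
clock: 41.7
tool_pos: [0.4864, 0.2235, 0.0541]
orientation: [109.4, 89.9, -159.7]
force: [0.3, 0.3, 0.2]
opening: 0.0547
clock: 42.53
tool_pos: [0.4971, 0.3601, 0.1041]
orientation: [137.5, 89.9, -137.4]
force: [0.3, -0.2, -0.7]
opening: 0.0058
t 42.53 jig x -1.6 y 61.9 z 104.1 | Fjig 0.3 -0.2 -0.7 | M [-0.05  0.07  0.04] | tool y-jigy ang 90.16 | open 5.8 j6 -59.0
```

Same test as before.

```bash
python3 -m pendant '[{"claw":0,"linear":[20,-1.5,2],"twist":0},{"claw":0,"linear":[17,0,2],"twist":0},{"claw":0,"linear":[2,0,1.7],"twist":0},{"claw":0,"linear":[2,0,2],"twist":0},{"claw":0,"linear":[2,0,2],"twist":0},{"claw":0,"linear":[2,0,2],"twist":0},{"claw":0,"linear":[2,0,2],"twist":0},{"claw":0,"linear":[2,0,1.6],"twist":0},{"claw":0,"linear":[0,0,0],"twist":0},{"claw":0,"linear":[0,0,0],"twist":0}]'
python3 - <<'E'
from h import *
snapshot('top');snapshot('top');st();lev()
for i in range(9): snapshot('top'); lev()
E
```

```text
clock: 43.37
tool_pos: [0.5002, 0.3751, 0.0561]
orientation: [158.6, 89.9, -116.3]
force: [-0.7, -4.3, 0.9]
opening: 0.001
t 43.47 jig x 0.1 y 77.4 z 56.1 | Fjig -0.8 -6.2 1.2 | M [-2.03  0.54  0.03] | tool y-jigy ang 90.16 | open 0.2 j6 -59.6
theta 1.004 s 52.8 N 4.37 -> at52 4.44
theta 1.004 s 52.8 N 5.05 -> at52 5.14
theta 1.004 s 52.8 N 5.42 -> at52 5.51
theta 1.004 s 52.8 N 5.11 -> at52 5.19
theta 1.004 s 52.8 N 4.89 -> at52 4.97
theta 1.004 s 52.8 N 5.09 -> at52 5.17
theta 1.004 s 52.8 N 5.22 -> at52 5.30
theta 1.004 s 52.8 N 4.94 -> at52 5.01
theta 1.003 s 52.9 N 5.66 -> at52 5.76
theta 1.004 s 52.8 N 5.02 -> at52 5.10
```

```bash
python3 -m pendant '[{"claw":0,"linear":[-1.2,0,-0.8],"twist":0},{"claw":0,"linear":[0,0,0],"twist":0},{"claw":0,"linear":[0,0,0],"twist":0},{"claw":0,"linear":[0,0,0],"twist":0},{"claw":0,"linear":[0,0,0],"twist":0},{"claw":0,"linear":[0,0,0],"twist":0},{"claw":0,"linear":[0,0,0],"twist":0},{"claw":0,"linear":[0,0,0],"twist":0},{"claw":0,"linear":[0,0,0],"twist":0},{"claw":0,"linear":[0,0,0],"twist":0}]'
python3 - <<'E'
from h import *
st();lev()
for i in range(6): snapshot('top'); lev()
E
```

```text
clock: 44.75
tool_pos: [0.5003, 0.3751, 0.0572]
orientation: [-169.2, 90.0, -84.0]
force: [-1.1, -4.6, 2.7]
opening: 0.0006
t 44.75 jig x 0.2 y 77.1 z 57.2 | Fjig -0.7 -4.7 2.7 | M [-1.89  0.49  0.02] | tool y-jigy ang 90.18 | open 0.6 j6 -59.6
theta 0.984 s 53.3 N 4.88 -> at52 5.00
theta 0.984 s 53.3 N 5.12 -> at52 5.25
theta 0.984 s 53.3 N 4.50 -> at52 4.61
theta 0.985 s 53.3 N 5.76 -> at52 5.90
theta 0.984 s 53.3 N 5.51 -> at52 5.64
theta 0.984 s 53.3 N 5.02 -> at52 5.15
theta 0.984 s 53.3 N 5.50 -> at52 5.63
```

```bash
python3 -m pendant '[{"claw":0,"linear":[-2.5,0,-2.3],"twist":0},{"claw":0,"linear":[-2.5,0,-2.3],"twist":0},{"claw":0,"linear":[-2.5,0,-2.3],"twist":0},{"claw":0,"linear":[-2.5,0,-2.3],"twist":0},{"claw":0,"linear":[-20,0,-5],"twist":0},{"claw":60,"linear":[-25,0,0],"twist":0},{"claw":60,"linear":[0,0.5,-35],"twist":0},{"claw":60,"linear":[0,0,-35],"twist":0},{"claw":60,"linear":[0,0,-34],"twist":0},{"claw":60,"linear":[0,0,-34],"twist":0}]'
python3 -m pendant '[{"claw":60,"linear":[0,-0.5,0],"twist":0},{"claw":60,"linear":[0,0,0],"twist":0},{"claw":60,"linear":[0,0,0],"twist":0},{"claw":60,"linear":[30,0,0],"twist":0},{"claw":60,"linear":[23,0,0],"twist":0},{"claw":60,"linear":[2,0,0],"twist":0},{"claw":50,"linear":[0,0,0],"twist":0},{"claw":40,"linear":[0,0,0],"twist":0},{"claw":40,"linear":[0,0,0],"twist":0},{"claw":40,"linear":[0,0,0],"twist":0}]'
python3 -c "from h import *;st()"
```

```text
clock: 45.88
tool_pos: [0.4873, 0.2236, 0.1125]
orientation: [-37.5, 89.8, 47.7]
force: [-0.8, 0.4, -0.7]
opening: 0.0279
clock: 46.72
tool_pos: [0.4882, 0.2247, 0.058]
orientation: [-44.6, 89.9, 40.6]
force: [-0.4, -0.2, 0.4]
opening: 0.0419
t 46.72 jig x 1.4 y -73.7 z 58.0 | Fjig -0.4 -0.2 0.4 | M [ 0.06  0.11 -0.02] | tool y-jigy ang 90.21 | open 41.9 j6 -50.5
```

```bash
python3 -m pendant '[{"claw":30,"linear":[2,0,-1],"twist":0},{"claw":30,"linear":[0,0,0],"twist":0},{"claw":30,"linear":[0,0,0],"twist":0},{"claw":30,"linear":[0,0,0],"twist":0},{"claw":30,"linear":[0,0,0],"twist":0},{"claw":30,"linear":[0,0,0],"twist":-0.05},{"claw":30,"linear":[0,0,0],"twist":-0.05},{"claw":30,"linear":[0,0,0],"twist":-0.05},{"claw":30,"linear":[0,0,0],"twist":-0.05},{"claw":30,"linear":[0,0,0],"twist":0}]'
python3 -c "from h import *;st()"
python3 -m pendant '[{"claw":30,"linear":[0,0,0],"twist":0},{"claw":30,"linear":[0,0,0],"twist":0},{"claw":60,"linear":[0,0,0],"twist":0},{"claw":60,"linear":[0,0,0],"twist":0},{"claw":60,"linear":[0,0,0],"twist":0},{"claw":60,"linear":[0,0,0],"twist":0},{"claw":60,"linear":[-15,0,0],"twist":0.1},{"claw":0,"linear":[-35,1,0],"twist":0.1},{"claw":0,"linear":[0,0,34],"twist":0},{"claw":0,"linear":[0,0,35],"twist":0}]'
python3 -m pendant '[{"claw":0,"linear":[0,0,35],"twist":0},{"claw":0,"linear":[0,0,34],"twist":0},{"claw":0,"linear":[0,0,0],"twist":0},{"claw":0,"linear":[0,0,0],"twist":0},{"claw":0,"linear":[0,0,0],"twist":0},{"claw":0,"linear":[0,0,0],"twist":0},{"claw":0,"linear":[0,0,0],"twist":0},{"claw":0,"linear":[0,0,0],"twist":0},{"claw":0,"linear":[0,0,0],"twist":0},{"claw":0,"linear":[0,0,0],"twist":0}]'
python3 -c "from h import *;st()"
```

```text
clock: 47.55
tool_pos: [0.4877, 0.223, 0.0551]
orientation: [-61.2, 89.9, 35.5]
force: [0.5, -0.8, 5.3]
opening: 0.0333
t 47.55 jig x 1.0 y -75.5 z 55.1 | Fjig 0.6 -0.7 5.3 | M [ 0.07  0.14 -0.01] | tool y-jigy ang 101.76 | open 33.3 j6 -38.8
clock: 48.38
tool_pos: [0.493, 0.292, 0.1071]
orientation: [-36.9, 89.8, 48.0]
force: [0.8, -0.2, -1.2]
opening: 0.0457
clock: 49.22
tool_pos: [0.4981, 0.3599, 0.1049]
orientation: [-29.9, 90.0, 55.3]
force: [0.9, -0.3, 0.1]
opening: 0.0003
t 49.22 jig x -0.6 y 61.8 z 104.9 | Fjig 1.0 -0.2 0.1 | M [ 0.    0.14 -0.01] | tool y-jigy ang 90.15 | open 0.3 j6 -58.9
```

```bash
python3 -m pendant '[{"claw":0,"linear":[20,-0.5,2],"twist":0},{"claw":0,"linear":[17,0,2],"twist":0},{"claw":0,"linear":[2,0,1.7],"twist":0},{"claw":0,"linear":[2,0,2],"twist":0},{"claw":0,"linear":[2,0,2],"twist":0},{"claw":0,"linear":[2,0,2],"twist":0},{"claw":0,"linear":[2,0,2],"twist":0},{"claw":0,"linear":[2,0,1.6],"twist":0},{"claw":0,"linear":[0,0,0],"twist":0},{"claw":0,"linear":[0,0,0],"twist":0}]'
python3 - <<'E'
from h import *
snapshot('top');snapshot('top');st();lev()
for i in range(9): snapshot('top'); lev()
E
```

```text
clock: 50.05
tool_pos: [0.4998, 0.3753, 0.0562]
orientation: [-151.6, 90.0, -66.5]
force: [-1.1, -3.6, 1.8]
opening: 0.0006
t 50.15 jig x -0.2 y 77.4 z 56.2 | Fjig -0.2 -4.3 1.7 | M [-1.64  0.57  0.01] | tool y-jigy ang 90.18 | open 0.5 j6 -59.6
theta 1.003 s 52.9 N 3.74 -> at52 3.81
theta 1.003 s 52.9 N 4.67 -> at52 4.75
theta 1.004 s 52.9 N 6.02 -> at52 6.12
theta 1.004 s 52.8 N 4.35 -> at52 4.42
theta 1.006 s 52.8 N 4.48 -> at52 4.56
theta 1.007 s 52.9 N 5.06 -> at52 5.14
theta 1.008 s 52.8 N 5.29 -> at52 5.37
theta 1.009 s 52.8 N 5.20 -> at52 5.29
theta 1.010 s 52.8 N 3.55 -> at52 3.60
theta 1.010 s 52.8 N 4.93 -> at52 5.00
```

```bash
python3 -m pendant '[{"claw":0,"linear":[2,0,1.2],"twist":0},{"claw":0,"linear":[2,0,1.2],"twist":0},{"claw":0,"linear":[2,0,1.1],"twist":0},{"claw":0,"linear":[2,0,1],"twist":0},{"claw":0,"linear":[2,0,0.9],"twist":0},{"claw":0,"linear":[2,0,0.9],"twist":0},{"claw":0,"linear":[2,0,0.8],"twist":0},{"claw":0,"linear":[2,0,0.7],"twist":0},{"claw":0,"linear":[2,0,0.5],"twist":0},{"claw":0,"linear":[0,0,0],"twist":0}]'
python3 -c "from h import *;st();lev()"
```

```text
clock: 51.43
tool_pos: [0.5008, 0.3843, 0.0376]
orientation: [-39.6, 90.0, 45.6]
force: [0.7, -0.5, 0.5]
opening: 0.0001
t 51.43 jig x -0.1 y 86.3 z 37.6 | Fjig 0.7 -0.4 0.5 | M [0.05 0.23 0.02] | tool y-jigy ang 90.20 | open 0.1 j6 -60.0
theta 1.395 s 52.5 N 0.56 -> at52 0.57
```

```bash
python3 -m pendant '[{"claw":0,"linear":[0.5,0,0],"twist":0},{"claw":0,"linear":[0.5,0,0],"twist":0},{"claw":0,"linear":[0.5,0,0],"twist":0},{"claw":0,"linear":[0.5,0,0],"twist":0},{"claw":0,"linear":[0,0,0],"twist":0},{"claw":0,"linear":[0,0,0],"twist":0},{"claw":0,"linear":[0,0,0],"twist":0},{"claw":0,"linear":[0,0,0],"twist":0},{"claw":0,"linear":[0,0,0],"twist":0},{"claw":0,"linear":[0,0,0],"twist":0}]'
python3 -c "from h import *;st();lev()"
```

```text
clock: 52.27
tool_pos: [0.5009, 0.3844, 0.0371]
orientation: [-37.8, 89.9, 47.4]
force: [-2.9, -0.7, 11.3]
opening: 0.0007
t 52.27 jig x -0.0 y 86.4 z 37.1 | Fjig -2.8 -1.0 11.3 | M [-0.21  1.35 -0.03] | tool y-jigy ang 90.21 | open 0.7 j6 -60.0
theta 1.404 s 52.5 N 11.33 -> at52 11.43
```

Firm end stop at 1.40 rad (11 N). Back off straight up and away, then look.

```bash
python3 -m pendant '[{"claw":0,"linear":[-3,0,0],"twist":0},{"claw":0,"linear":[-30,0,0],"twist":0},{"claw":0,"linear":[-40,0,0],"twist":0},{"claw":0,"linear":[-40,0,0],"twist":0},{"claw":0,"linear":[-40,0,0],"twist":0},{"claw":0,"linear":[0,0,30],"twist":0},{"claw":0,"linear":[0,0,40],"twist":0},{"claw":0,"linear":[0,0,40],"twist":0},{"claw":0,"linear":[0,0,40],"twist":0},{"claw":0,"linear":[0,0,0],"twist":0}]'
python3 - <<'E'
from h import *
st()
a,da=snapshot('top'); b,db=snapshot('side')
R=np.array([[np.cos(JA),-np.sin(JA)],[np.sin(JA),np.cos(JA)]])
A=cv2.resize(a[155:235,215:315],None,fx=4,fy=4,interpolation=cv2.INTER_CUBIC)
B=cv2.resize(b[150:250,220:320],None,fx=4,fy=4,interpolation=cv2.INTER_CUBIC)
im=np.zeros((400,800,3),np.uint8); im[:320,:400]=A; im[:,400:]=B; save('c4.png',im)
for n,d in(('top',da),('side',db)):
    C=cloud(n,d); q=(C[...,:2]-[JX,JY])@R*1e3; z=C[...,2]*1e3
    m=(abs(q[...,0])<9)&(q[...,1]>78)&(q[...,1]<118)&(z>22); print(n,'lever',m.sum(),q[m].mean(0) if m.any() else '',np.percentile(z[m],[5,50,95]) if m.any() else '')
    m=(z>20)&(z<29)&(abs(q[...,1]+75)<19)&(q[...,0]<-18)&(q[...,0]>-45); print('slab front',m.sum(),q[m].min(0) if m.any() else '')
E
```

```text
clock: 53.1
tool_pos: [0.5128, 0.5388, 0.1864]
orientation: [155.0, 90.0, -119.7]
force: [-0.4, -2.0, -0.9]
opening: 0.0004
t 53.10 jig x -1.7 y 241.3 z 186.4 | Fjig -0.2 -2.0 -0.9 | M [-0.11  0.18  0.04] | tool y-jigy ang 90.34 | open 0.4 j6 -66.0
top lever 83 [ 2.09671532 95.9601894 ] [31.95581645 36.44413342 40.05993513]
slab front 13 [-20.66873748 -92.58686213]
side lever 116 [ 0.28733808 97.52783632] [29.25897112 35.01810568 38.43659641]
slab front 18 [-22.79070732 -92.46157014]
```

View pics/c4.png

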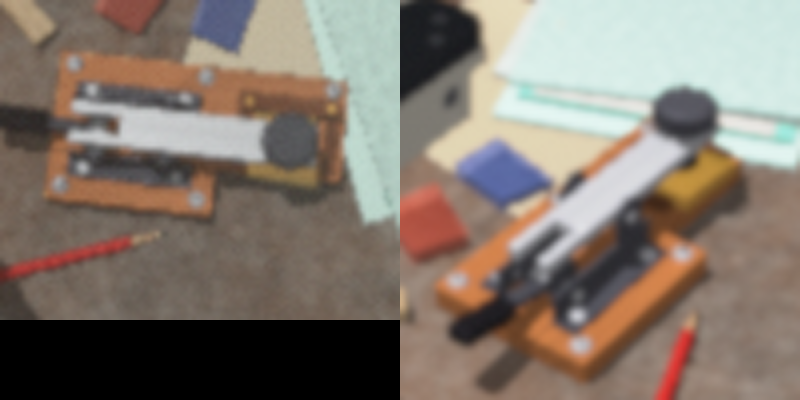

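The lever lies flat at (20,118) in the top crop. The slab is home under the foot with its front edge at about -22 mm, and the pencil and the other loose things look unmoved. Handing in.

```bash
python3 -c "from h import *;print(close_job())"
```

```text
the job is handed in; nothing more can be done
None
```

The slab is home, the nut is set by feel and the lever is locked. I handed the job in at about 53 s on the robot's clock.

- **Slab:** I pushed it until the stop answered with 10 N, with the fingertips at the position that means x = 0. The last depth pictures put its front edge at -20.7 and -22.8 mm, where -22.5 mm is expected.
- **Nut:** I put the lever at half throw (0.70 rad) and turned the nut about 3 rad clockwise. The upward push built up too gradually, with side load on the fingers, to mark the bite point cleanly. I therefore settled it with the lever holding force near 1.0 rad, where 4 to 5 N is right:
  - It first read about 3.5 N, which was too slack.
  - A further 0.2 rad gave about 5.1 N, more than I had planned.
  - Backing off 0.1 rad changed nothing measurable.
  - Backing off another 0.2 rad gave about 4.8 N, with single readings between 3.6 and 6.1 N.
- **Lever:** I pushed it past dead centre to its stop at 1.40 rad, which answered with 11 N. It stayed flat after I backed off.
- **Not checked:** I did not measure the locked clamp force or the bite angle directly. From the holding force I estimate 73 to 77 N.
- **Loose things:** The ones in the last picture (pencil, blue and red slabs) looked unmoved. The crop did not cover the foil roll or the yellow look-alike, and showed the offcut only partly.

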